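# Put the true sanding blocks back in their case

## Task

Some of the four sanding blocks on the bench are worn away underneath: press down on their ends to find which ones rock. Put those that stand steady back into the wells of the wooden case, one to a well and flat on its pads, and leave the ones that rock standing where they are on the bench, to be re-faced. Then shut the case, pressing the front edge of the lid down until the catch clicks, and leave the other things on the bench alone.

Things in the scene. Friction and masses are not known exactly. Their poses are not given: they have to be found in the camera images.
- block_a_mid (a point): One of four outwardly alike beech sanding blocks with a cork sole (the lowest 9 mm), 130 x 60 x 26 mm, upright flat sides. This point is its centre, 13 mm above the bench; x along its length, y across its width, z up. Two of the four are worn underneath, standing in any of the places; that shows neither in the pose nor from above
- block_b_mid (a point): Sanding block like block_a_mid. If sound: the sole is flat but for a 3 mm bevel at its edge, and the top does not give when an end is pressed. If worn: the sole falls away 4 mm towards both ends from a flat land across its middle, 14 mm long; it rests level, but pressed with 4 to 10 N on the top close to either end it rocks, and that end sinks about 3 mm before it is firm; let go, it comes level again
- block_c_mid (a point): Sanding block like block_a_mid; it too may be sound or worn
- block_d_mid (a point): Sanding block like block_a_mid; it too may be sound or worn
- case: Wooden case, fixed to the bench, 164 (x) x 192 (y) mm. Origin at the centre of its underside; x from its front (catch) to its back (hinge), z up. Shallow base: rim 18 mm up. Two wells, each 138 (x) x 68 (y) mm, centres at x = 0, y = +49 and -49 mm, a bar 15 mm high between. A block goes in with its length along x and stands on four cork corner pads, 9 mm up, its top 17 mm over the rim
- case_lid (a joint): Lid angle, rad: 0 shut and caught; about 0.06 resting on the catch, not yet through; 1.6 to 1.8 open at the start (stop at 1.9). Lid: a tray 164 x 192 mm, 28 mm deep. Stiff hinge (0.12 N m): it stays where left when steeper than about 0.5, sinks slowly below. A brass strike in the middle of its front edge snaps over a spring roller when the edge is pressed with about 12 N (20 N is fine)
- lid_hinge (a point): middle of the lid's hinge line, at x = +82, z = 18.5 mm in the case's frame; axes as the case's
- lid_lip (a point): point on the outer (top) face of the lid, in the middle of its width, 10 mm in from the free edge (154 mm from the hinge line, 28 mm off the plane of the lid's open side); axes as the case's when shut, turning with the lid (x towards the hinge)
- offcut_dark: Dark red-brown hardwood offcut, 40 x 130 x 30 mm, left of the blocks; a bystander. Origin at the centre of its underside
- brush: Wooden bench brush, 35 x 230 x 59 mm, behind the blocks and the case; a bystander. Origin at the centre of its underside
- marking_gauge: Wooden marking gauge, 62 x 220 x 76 mm, behind the blocks; a bystander. Origin at the centre of its underside

How it is judged:
By the outcome, as a careful person would: the job done as asked, in the order asked, and still so for the second after the job is handed in, with the robot touching nothing.
It also fails if it takes over 72 s, if anything falls off the work surface, if the arm or the gripper's body presses on something with over 40 N, if the wrist force passes 120 N, or if a joint passes its speed limit or range.

## Robot

A 7-joint arm with a two-finger parallel gripper is mounted at the origin on a cart in front of the work surface, level with it; the furniture and walls round the work are solid. World frame = base frame: x ahead of the robot, y to its left, z up, the work surface at z = 0. Lengths are in m, angles in rad, forces in N, time in s.
With the tool pointing down it reaches from about 0.425 to 0.825 m from the base axis. Payload 3.6 kg.
Tool frame: the origin (TCP) lies between the finger pads; the fingertips stand 14 mm ahead of it and the grasp point (between the pads) lies 5 mm behind it; z points along the fingers, y is the line along which they close (so a half turn about z gives the same grasp; the last joint's range is limited). The gripper opens to 85 mm and grips with 20 to 120 N. Pads are 22 mm wide; open, the fingers measure 114 mm over their backs; the gripper's body (76 mm by 85 mm) begins 54 mm behind the grasp point. The pads swing forward as they close: fully open they stand 13 mm farther back than shut.
Start: joints at [1.234, 0.615, -0.013, 1.423, 0.008, 1.103, -0.04], TCP at [0.199, -0.619, 0.245] pointing down, gripper open.
Joint ranges: [-3.12, 3.12], [-0.3, 2.06], [-1.34, 1.32], [0.26, 2.42], [-1.36, 4.5], [0.01, 1.98], [-2.84, 2.84]. Speed limits (rad/s): [2.79, 2.79, 3.14, 3.14, 3.14, 3.14, 3.14].

## Interface

Orientations are given as a rotation vector (axis times angle).
In Python, from rig import robot, vision gives the robot as it stands.
- The arm moves only by the tool drive_tool, never from a script. Its argument "targets" is a list of rows, each an object of numbers: "claw": the gripper command: -1 is shut, 1 is fully open, values between are in proportion; "dx", "dy", "dz": the shift along the tool's x, y, z in mm; "roll": the turn about the tool's z in degrees. In form: [{"claw": .., "dx": .., "dy": .., "dz": .., "roll": ..}, ...]. A call has exactly 8 rows; each row is the pose to reach, as a shift and turn from the pose commanded when the call began, along the tool's axes at that moment; what a row does not reach only later rows make up. A row lasts 1/12 s, in which the tool goes at most 41.7 mm and 7.16 degrees, less where a joint would pass 70% of its speed; a pose out of reach is approached as far as the arm can. A call with a gripper value outside its range is refused whole. The fingers move at their own pace and stop on an object; "newtons" is the grip in N (left out, the last holds). Time passes only in rows, so rows that repeat a pose let the fingers close, or fill a call up. It gives the time, the measured TCP pose, the force, the opening and the grip force at its end, in the units of the state.
- robot.sense(): the state, without advancing time (a new reading comes with each control period).
- vision.capture(name): name is "scene" or "side" or "wrist"; returns the picture (480x640x3 uint8, red, green, blue); there is no depth.
- vision.camera_info(name): a dict with "mtx" (3x3 intrinsics, pixels), "position" and "orientation" of the camera in the world. Camera axes: x right, y down, z forward; pixel columns grow to the right and rows downward; lengths in m; the calibration is good to about 2 mm. A picture is of the moment at which its call begins: read the wrist's pose just before it. camera_info takes no time and is no camera call; for the wrist camera it gives the pose at the moment of the call.
- robot.sign_off(): hands the job in; it is judged then, once.
The state is a dict: "clock": time; "qpos": joint angles; "joint_vel": joint speeds; "tau": joint torques, N m; "tcp_pos": TCP position; "eef_rot": TCP orientation; "force": force on the tool from outside, world axes, zero at the start; "moment": the same for the moment, N m; "grip_width": opening from 0.0 (shut) to 1.0 (fully open); "grip_force": force on a finger pad.
Only numpy, scipy, OpenCV 4.12 (cv2) and the standard library are available. Lean on these libraries where they do the work, as an engineer would, in place of code of your own. Each camera call takes 0.05 s, during which the arm holds its last target. There are 200 camera calls.

## Working session

There is one attempt and no reset: what is moved stays moved. The work goes in short steps, Python scripts to look and compute and a tool call to move; the robot and the scene stay as the last step left them, time stands still between calls to the robot, and variables do not carry over. Pictures are saved under pics/ and viewed, at most 10 in all, crops included, and the job is handed in when it is done.

Besides the shell and the picture viewer there is one more tool, called by a JSON object that holds its "api" and its "payload". drive_tool: Moves the arm, as the interface text tells. Its arguments: {"type":"object","properties":{"targets":{"type":"array"},"newtons":{"type":"number"}},"required":["targets"]}

```bash
ls; mkdir -p pics
python3 - <<'E'
from rig import robot, vision
import cv2
s=robot.sense(); print({k:s[k] for k in ("clock","tcp_pos","eef_rot","force","grip_width")})
for n in("scene","side"):
    cv2.imwrite(f"pics/{n}0.png",vision.capture(n)[:,:,::-1]); print(n,vision.camera_info(n))
E
```

```text
pics
{'clock': 0.0, 'tcp_pos': array([ 0.19855584, -0.61813366,  0.24411287]), 'eef_rot': array([-3.10114572e+00, -4.85879445e-01,  7.06687108e-04]), 'force': array([ 0.65008462, -0.31434056,  0.31684023]), 'grip_width': 1.000432114355774}
scene {'mtx': array([[483.62692014,   0.        , 327.65129357],
       [  0.        , 483.62692014, 244.32295241],
       [  0.        ,   0.        ,   1.        ]]), 'position': array([-0.39513204,  0.50148916,  0.74647746]), 'orientation': array([-1.263637  ,  2.00520716, -1.14852451])}
side {'mtx': array([[526.72242315,   0.        , 319.12194158],
       [  0.        , 526.72242315, 242.34139654],
       [  0.        ,   0.        ,   1.        ]]), 'position': array([0.45789291, 0.89972826, 0.89479045]), 'orientation': array([-0.22660566,  2.81135531, -1.24290277])}
```

View pics/scene0.png

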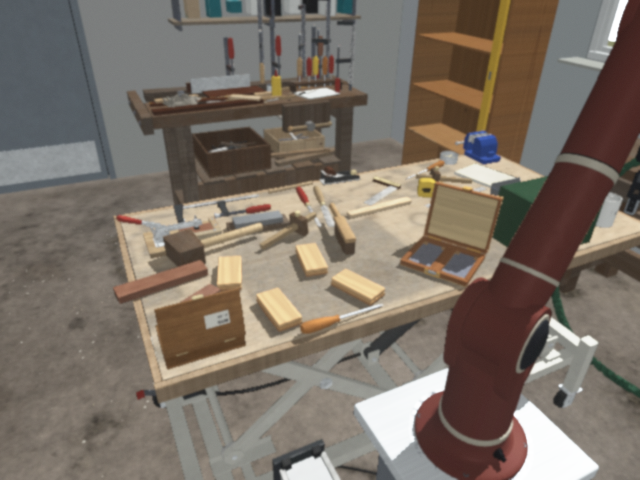

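View pics/side0.png

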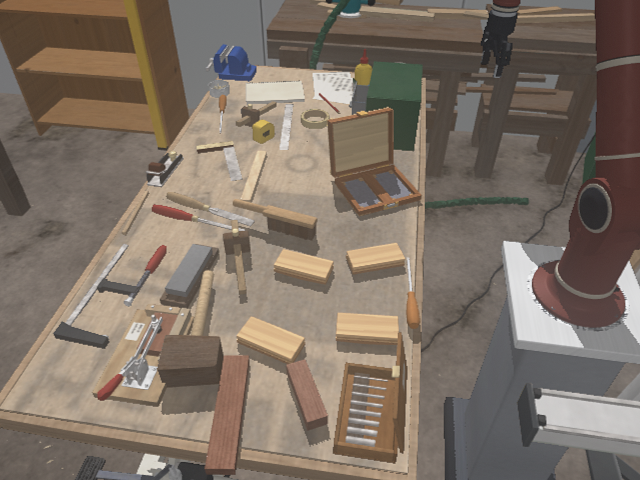

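The scene view shows four pale blocks and the case at upper right. In the side view the blocks are near (304,266), (375,257), (270,339) and (367,327), and the open case is near (375,185). I'll segment the side view next.

```bash
cat > h.py <<'E'
import numpy as np, cv2
from scipy.spatial.transform import Rotation as R
from rig import robot, vision
def ray(ci,uv,z):
    uv=np.atleast_2d(uv).astype(float); K=ci["mtx"]
    d=np.c_[uv,np.ones(len(uv))]@np.linalg.inv(K).T@R.from_rotvec(ci["orientation"]).as_matrix().T
    p=np.array(ci["position"]); return p+d*((z-p[2])/d[:,2])[:,None]
def proj(ci,P):
    c=(np.atleast_2d(P)-ci["position"])@R.from_rotvec(ci["orientation"]).as_matrix()
    q=c@ci["mtx"].T; return q[:,:2]/q[:,2:]
E
python3 - <<'E'
from h import *
im=cv2.imread("pics/side0.png"); ci=vision.camera_info("side")
hsv=cv2.cvtColor(im,cv2.COLOR_BGR2HSV)
for p in [(304,262),(375,253),(270,334),(367,323),(304,275),(340,290),(300,310),(367,336)]: print(p,hsv[p[1],p[0]])
m=cv2.inRange(hsv,(12,85,195),(28,255,255)); m=cv2.morphologyEx(m,cv2.MORPH_OPEN,np.ones((3,3)))
for c in cv2.findContours(m,0,2)[0]:
    a=cv2.contourArea(c)
    if a<600: continue
    w=ray(ci,c[:,0],0.026)[:,:2].astype(np.float32)
    r=cv2.minAreaRect(w*1000); print(cv2.boundingRect(c),a,np.round(r[0]),np.round(r[1]),round(r[2],1))
b=np.vstack([im[100:370,230:440]]); b=cv2.resize(b,None,fx=2.2,fy=2.2,interpolation=2)
mm=cv2.cvtColor(m[100:370,230:440],cv2.COLOR_GRAY2BGR)
cv2.imwrite("pics/crop1.png",np.hstack([b,mm[:, :] if 0 else cv2.resize(mm,(330,594))]))
E
```

```text
(304, 262) [ 17  88 219]
(375, 253) [ 16  91 214]
(270, 334) [ 16  89 215]
(367, 323) [ 16  90 215]
(304, 275) [ 15  90 124]
(340, 290) [ 16  43 160]
(300, 310) [ 15  41 161]
(367, 336) [ 16  87 158]
(239, 317, 64, 40) 1282.0 [658. 255.] [ 57. 127.] 72.6
(337, 313, 61, 25) 1203.5 [465. 193.] [127.  57.] 4.6
(276, 250, 56, 27) 830.5 [630.  33.] [ 57. 127.] 79.6
(348, 243, 56, 24) 793.5 [465. -22.] [127.  56.] 22.9
```

View pics/crop1.png

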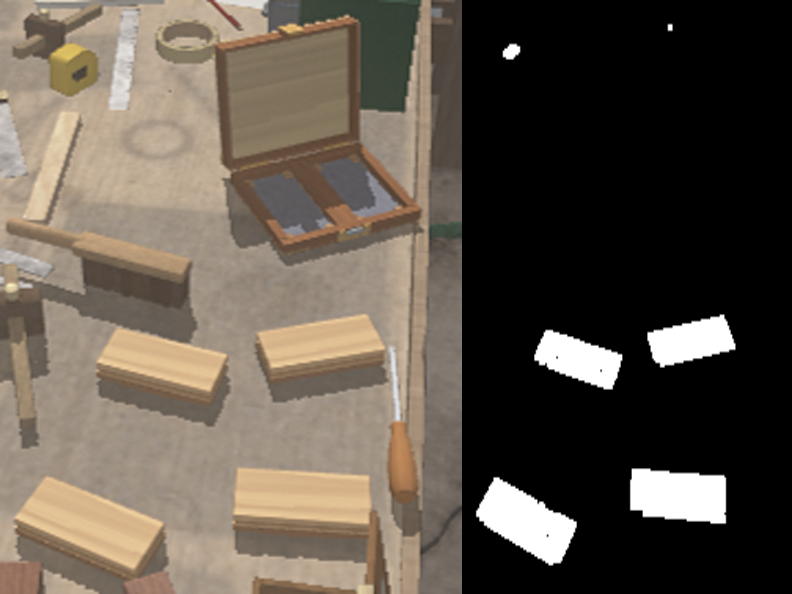

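The mask rectangles come out at 57 x 127 mm, which fits the 60 x 130 mm tops. The case rim corners in the crop are about (230,172), (358,146), (419,212) and (283,247), with the catch at (353,232) and the lid top edge from (217,50) to (355,18).

Run:
```python
from h import *
ci=vision.camera_info("side")
px=np.array([(230,172),(358,146),(419,212),(283,247),(353,232)])/2.2+[230,100]
w=ray(ci,px,0.018)*1000; print(np.round(w))
# refine: red-brown wood mask of the case
f=w[4]; 
print("front len",np.linalg.norm(w[3]-w[2]),"L",np.linalg.norm(w[0]-w[3]),"R",np.linalg.norm(w[1]-w[2]))
xd=(w[0]-w[3]+w[1]-w[2]); print("x ang",np.degrees(np.arctan2(xd[1],xd[0])), "from front edge", np.degrees(np.arctan2(*(w[3]-w[2])[[1,0]])))
print("centre",w[:4].mean(0))
im=cv2.imread("pics/side0.png")
cv2.imwrite("pics/crop2.png",cv2.resize(im[100:220,320:430],None,fx=5,fy=5,interpolation=2))
```

```text
[[ 605. -328.   18.]
 [ 444. -415.   18.]
 [ 361. -282.   18.]
 [ 521. -185.   18.]
 [ 440. -228.   18.]]
front len 186.9032817919642 L 165.21688522844588 R 156.9015655449959
x ang -58.789722476474076 from front edge 31.12548447488476
centre [ 483.01616255 -302.32847313   18.        ]
```

View pics/crop2.png

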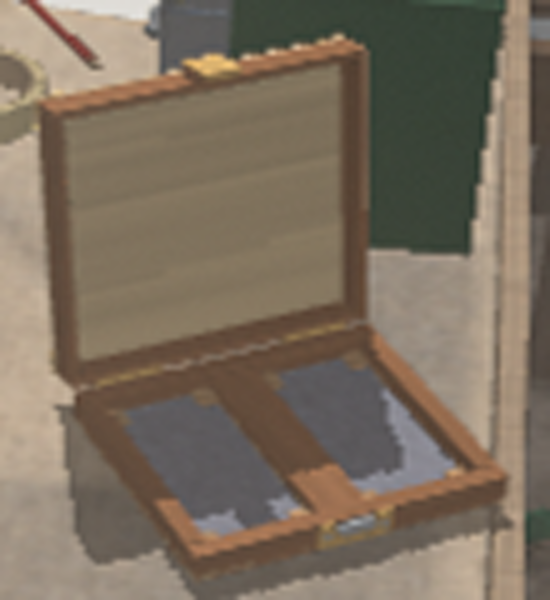

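The case's x axis points at about -59° in the world, with its centre near (483,-302) mm. In this crop the catch sits at (357,525). I'll write a helper that converts world goals into tool shifts.

```bash
cat >> h.py <<'E'
def goto(x,y,z,ang,frm=None):
    """mm, deg of tool x in world (mod 180) -> shift; frm=(x,y,z,ang) pretends a start pose"""
    if frm is None:
        s=robot.sense(); M=R.from_rotvec(s["eef_rot"]).as_matrix(); p=np.array(s["tcp_pos"])*1000
        a0=np.degrees(np.arctan2(M[1,0],M[0,0])); print("now",np.round(p,1),round(a0,1),"F",np.round(s["force"],1),"t",round(s["clock"],2))
    else: p=np.array(frm[:3],float); a0=frm[3]
    a=np.radians(a0); d=np.array([x,y,z])-p
    roll=(a0-ang+90)%180-90
    print("dx %.1f dy %.1f dz %.1f roll %.1f"%(d[0]*np.cos(a)+d[1]*np.sin(a),d[0]*np.sin(a)-d[1]*np.cos(a),-d[2],roll))
    return x,y,z,a0-roll
E
python3 - <<'E'
from h import *
import numpy as np
goto(516,-1,90,22.9)
f=(516,-1,90,22.9)
f=goto(576,43,60,-10.4,f); f=goto(606,271,60,-17.4,f); f=goto(520,197,60,4.6,f)
E
```

```text
now [ 198.6 -618.2  244.2] 17.8 F [ 0.6 -0.7  0.3] t 0.1
dx 491.0 dy -490.5 dz 154.2 roll -5.1
dx 72.4 dy -17.2 dz 30.0 roll 33.3
dx -11.7 dy -229.7 dz -0.0 roll 7.0
dx -59.9 dy 96.3 dz -0.0 roll -22.0
```

{"api": "drive_tool", "payload": {"targets": [{"claw": -1, "dx": 245, "dy": -245, "dz": 0, "roll": -5}, {"claw": -1, "dx": 245, "dy": -245, "dz": 0, "roll": -5}, {"claw": -1, "dx": 245, "dy": -245, "dz": 0, "roll": -5}, {"claw": -1, "dx": 245, "dy": -245, "dz": 0, "roll": -5}, {"claw": -1, "dx": 245, "dy": -245, "dz": 0, "roll": -5}, {"claw": -1, "dx": 245, "dy": -245, "dz": 0, "roll": -5}, {"claw": -1, "dx": 245, "dy": -245, "dz": 0, "roll": -5}, {"claw": -1, "dx": 245, "dy": -245, "dz": 0, "roll": -5}], "newtons": 60}}

```text
clock: 0.77
tcp_pos: [0.3514, -0.3203, 0.2451]
eef_rot: [-3.079, -0.621, 0.0]
force: [1.0, 0.4, 1.0]
grip_width: -0.0
grip_force: 0.0
```

```bash
python3 -c "
from h import *
goto(516,-1,90,22.9)"
```

```text
now [ 351.4 -320.3  245.1] 22.8 F [1.  0.4 1. ] t 0.77
dx 275.4 dy -230.6 dz 155.1 roll -0.1
```

{"api": "drive_tool", "payload": {"targets": [{"claw": -1, "dx": 30, "dy": -25, "dz": 0, "roll": 0}, {"claw": -1, "dx": 60, "dy": -50, "dz": 0, "roll": 0}, {"claw": -1, "dx": 90, "dy": -75, "dz": 0, "roll": 0}, {"claw": -1, "dx": 120, "dy": -100, "dz": 10, "roll": 0}, {"claw": -1, "dx": 150, "dy": -125, "dz": 20, "roll": 0}, {"claw": -1, "dx": 180, "dy": -150, "dz": 35, "roll": 0}, {"claw": -1, "dx": 208, "dy": -174, "dz": 50, "roll": 0}, {"claw": -1, "dx": 232, "dy": -194, "dz": 70, "roll": 0}]}}

```text
clock: 1.43
tcp_pos: [0.4912, -0.0506, 0.1753]
eef_rot: [-3.079, -0.624, -0.004]
force: [0.4, 0.5, -0.1]
grip_width: -0.002
grip_force: 0.0
```

{"api": "drive_tool", "payload": {"targets": [{"claw": -1, "dx": 23, "dy": -19, "dz": 25, "roll": 0}, {"claw": -1, "dx": 43, "dy": -37, "dz": 50, "roll": 0}, {"claw": -1, "dx": 43, "dy": -37, "dz": 80, "roll": 0}, {"claw": -1, "dx": 43, "dy": -37, "dz": 105, "roll": 0}, {"claw": -1, "dx": 43, "dy": -37, "dz": 120, "roll": 0}, {"claw": -1, "dx": 43, "dy": -37, "dz": 128, "roll": 0}, {"claw": -1, "dx": 43, "dy": -37, "dz": 131, "roll": 0}, {"claw": -1, "dx": 43, "dy": -37, "dz": 131, "roll": 0}]}}

```text
clock: 2.1
tcp_pos: [0.515, -0.0029, 0.044]
eef_rot: [-3.079, -0.621, 0.001]
force: [-0.3, -0.8, -0.7]
grip_width: -0.0
grip_force: 0.0
```

```bash
python3 -c "
from h import *
goto(516,-1,40,22.9)
ci=vision.camera_info('wrist');print(ci)
im=vision.capture('wrist');cv2.imwrite('pics/w1.png',im[:,:,::-1])"
```

```text
now [515.   -2.9  44. ] 22.8 F [-0.3 -0.8 -0.7] t 2.1
dx 1.7 dy -1.3 dz 4.0 roll -0.1
{'mtx': array([[398.5819755 ,   0.        , 316.36854241],
       [  0.        , 398.5819755 , 236.56337861],
       [  0.        ,   0.        ,   1.        ]]), 'position': array([0.58617637, 0.02718089, 0.17277192]), 'orientation': array([ 2.39682294, -1.59151878, -0.24572055])}
```

View pics/w1.png

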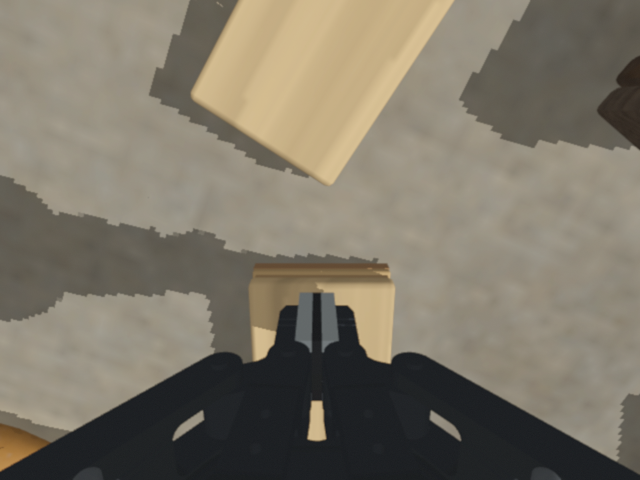

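The wrist view shows the shut fingertips centred over the block's end, which lies at about (320,275). Next I press.

{"api": "drive_tool", "payload": {"targets": [{"claw": -1, "dz": 1, "dx": 0, "dy": 0, "roll": 0}, {"claw": -1, "dz": 2, "dx": 0, "dy": 0, "roll": 0}, {"claw": -1, "dz": 3, "dx": 0, "dy": 0, "roll": 0}, {"claw": -1, "dz": 4, "dx": 0, "dy": 0, "roll": 0}, {"claw": -1, "dz": 5, "dx": 0, "dy": 0, "roll": 0}, {"claw": -1, "dz": 5, "dx": 0, "dy": 0, "roll": 0}, {"claw": -1, "dz": 5, "dx": 0, "dy": 0, "roll": 0}, {"claw": -1, "dz": 5, "dx": 0, "dy": 0, "roll": 0}]}}

```text
clock: 2.82
tcp_pos: [0.5153, -0.0028, 0.0401]
eef_rot: [3.079, 0.621, 0.001]
force: [-0.4, 0.5, 5.7]
grip_width: -0.002
grip_force: 2.6
```

{"api": "drive_tool", "payload": {"targets": [{"claw": -1, "dz": 0.5, "dx": 0, "dy": 0, "roll": 0}, {"claw": -1, "dz": 1, "dx": 0, "dy": 0, "roll": 0}, {"claw": -1, "dz": 1, "dx": 0, "dy": 0, "roll": 0}, {"claw": -1, "dz": 1, "dx": 0, "dy": 0, "roll": 0}, {"claw": -1, "dz": 1, "dx": 0, "dy": 0, "roll": 0}, {"claw": -1, "dz": 1, "dx": 0, "dy": 0, "roll": 0}, {"claw": -1, "dz": 1, "dx": 0, "dy": 0, "roll": 0}, {"claw": -1, "dz": 1, "dx": 0, "dy": 0, "roll": 0}]}}

```text
clock: 3.48
tcp_pos: [0.5153, -0.0028, 0.0401]
eef_rot: [3.079, 0.621, 0.002]
force: [-2.5, -0.1, 12.4]
grip_width: -0.001
grip_force: 6.3
```

Block 4, at (465,-22), is firm: the TCP stays at 40.1 mm as the force rises to 12 N. On to block 3.

```bash
python3 -c "
from h import *
f=(515.3,-2.8,38.1,22.8)
f=goto(576,43,38,-10.4,f); f=goto(606,271,38,-17.4,f); f=goto(520,197,38,4.6,f)"
```

```text
dx 73.7 dy -18.7 dz 0.1 roll 33.2
dx -11.7 dy -229.7 dz -0.0 roll 7.0
dx -59.9 dy 96.3 dz -0.0 roll -22.0
```

{"api": "drive_tool", "payload": {"targets": [{"claw": -1, "dx": 0, "dy": 0, "dz": -25, "roll": 0}, {"claw": -1, "dx": 25, "dy": -6, "dz": -30, "roll": 7}, {"claw": -1, "dx": 50, "dy": -12, "dz": -30, "roll": 14}, {"claw": -1, "dx": 74, "dy": -19, "dz": -30, "roll": 21}, {"claw": -1, "dx": 74, "dy": -19, "dz": -25, "roll": 28}, {"claw": -1, "dx": 74, "dy": -19, "dz": -15, "roll": 33}, {"claw": -1, "dx": 74, "dy": -19, "dz": -7, "roll": 33}, {"claw": -1, "dx": 74, "dy": -19, "dz": -5, "roll": 33}]}}

```text
clock: 4.15
tcp_pos: [0.5746, 0.0434, 0.0419]
eef_rot: [3.129, -0.275, -0.005]
force: [-1.0, -0.9, 0.0]
grip_width: -0.002
grip_force: 0.0
```

{"api": "drive_tool", "payload": {"targets": [{"claw": -1, "dz": 1, "dx": 0, "dy": 0, "roll": 0}, {"claw": -1, "dz": 2, "dx": 0, "dy": 0, "roll": 0}, {"claw": -1, "dz": 3, "dx": 0, "dy": 0, "roll": 0}, {"claw": -1, "dz": 4, "dx": 0, "dy": 0, "roll": 0}, {"claw": -1, "dz": 5, "dx": 0, "dy": 0, "roll": 0}, {"claw": -1, "dz": 5, "dx": 0, "dy": 0, "roll": 0}, {"claw": -1, "dz": 5, "dx": 0, "dy": 0, "roll": 0}, {"claw": -1, "dz": 5, "dx": 0, "dy": 0, "roll": 0}]}}

```text
clock: 4.82
tcp_pos: [0.576, 0.0433, 0.0385]
eef_rot: [-3.129, 0.279, -0.0]
force: [0.4, 0.9, 0.8]
grip_width: -0.001
grip_force: 0.2
```

{"api": "drive_tool", "payload": {"targets": [{"claw": -1, "dx": 0, "dy": 0, "dz": -25, "roll": 0}, {"claw": -1, "dx": -2, "dy": -33, "dz": -30, "roll": 2}, {"claw": -1, "dx": -4, "dy": -66, "dz": -30, "roll": 4}, {"claw": -1, "dx": -6, "dy": -99, "dz": -30, "roll": 7}, {"claw": -1, "dx": -8, "dy": -134, "dz": -30, "roll": 7}, {"claw": -1, "dx": -10, "dy": -168, "dz": -30, "roll": 7}, {"claw": -1, "dx": -12, "dy": -203, "dz": -30, "roll": 7}, {"claw": -1, "dx": -12, "dy": -230, "dz": -20, "roll": 7}]}}

```text
clock: 5.48
tcp_pos: [0.6055, 0.277, 0.0603]
eef_rot: [-3.102, 0.464, -0.005]
force: [0.8, 0.5, -0.2]
grip_width: 0.001
grip_force: 0.0
```

{"api": "drive_tool", "payload": {"targets": [{"claw": -1, "dz": 10, "dx": 0, "dy": 0, "roll": 0}, {"claw": -1, "dz": 15, "dx": 0, "dy": 0, "roll": 0}, {"claw": -1, "dz": 17, "dx": 0, "dy": 0, "roll": 0}, {"claw": -1, "dz": 18, "dx": 0, "dy": 0, "roll": 0}, {"claw": -1, "dz": 19, "dx": 0, "dy": 0, "roll": 0}, {"claw": -1, "dz": 20, "dx": 0, "dy": 0, "roll": 0}, {"claw": -1, "dz": 20, "dx": 0, "dy": 0, "roll": 0}, {"claw": -1, "dz": 20, "dx": 0, "dy": 0, "roll": 0}]}}

```text
clock: 6.15
tcp_pos: [0.6048, 0.2703, 0.0402]
eef_rot: [3.105, -0.473, -0.001]
force: [-3.6, 0.6, 6.6]
grip_width: 0.0
grip_force: 3.5
```

{"api": "drive_tool", "payload": {"targets": [{"claw": -1, "dx": 0, "dy": 0, "dz": -25, "roll": 0}, {"claw": -1, "dx": -10, "dy": 16, "dz": -30, "roll": -7}, {"claw": -1, "dx": -25, "dy": 40, "dz": -30, "roll": -14}, {"claw": -1, "dx": -40, "dy": 65, "dz": -30, "roll": -21}, {"claw": -1, "dx": -53, "dy": 86, "dz": -30, "roll": -22}, {"claw": -1, "dx": -60, "dy": 96, "dz": -25, "roll": -22}, {"claw": -1, "dx": -60, "dy": 96, "dz": -15, "roll": -22}, {"claw": -1, "dx": -60, "dy": 96, "dz": -7, "roll": -22}]}}

```text
clock: 6.82
tcp_pos: [0.52, 0.1965, 0.0454]
eef_rot: [3.139, 0.127, 0.003]
force: [-0.2, 0.4, -0.5]
grip_width: -0.001
grip_force: 0.0
```

{"api": "drive_tool", "payload": {"targets": [{"claw": -1, "dz": 2, "dx": 0, "dy": 0, "roll": 0}, {"claw": -1, "dz": 4, "dx": 0, "dy": 0, "roll": 0}, {"claw": -1, "dz": 5, "dx": 0, "dy": 0, "roll": 0}, {"claw": -1, "dz": 6, "dx": 0, "dy": 0, "roll": 0}, {"claw": -1, "dz": 7, "dx": 0, "dy": 0, "roll": 0}, {"claw": -1, "dz": 7, "dx": 0, "dy": 0, "roll": 0}, {"claw": -1, "dz": 7, "dx": 0, "dy": 0, "roll": 0}, {"claw": -1, "dz": 7, "dx": 0, "dy": 0, "roll": 0}]}}

```text
clock: 7.48
tcp_pos: [0.5192, 0.1982, 0.0385]
eef_rot: [-3.139, -0.132, -0.001]
force: [-0.5, -0.1, 1.2]
grip_width: -0.0
grip_force: 0.2
```

Results: block 3 at (630,33) and block 2 at (465,193) sink at under 1.5 N, so they rock. Block 1 at (658,255) and block 4 at (465,-22) stay firm at 40.1-40.2 mm, so they are sound. I'll hover over block 1 with the gripper open.

```bash
python3 -c "
from h import *
print(np.round(robot.sense()['qpos'],2))
f=goto(658,255,130,-17.4)"
```

```text
[-0.42  0.75  0.02  1.89 -0.03  0.5  -1.86]
now [519.2 198.2  38.5] 4.8 F [-0.5 -0.1  1.2] t 7.48
dx 143.1 dy -45.0 dz -91.5 roll 22.2
```

I'll turn the tool half round, so that the wrist camera faces the catch side and clears the lid when placing. That means a roll of -158°.

{"api": "drive_tool", "payload": {"targets": [{"claw": -1, "dx": 0, "dy": 0, "dz": -40, "roll": -5}, {"claw": 0, "dx": 10, "dy": -3, "dz": -78, "roll": -12}, {"claw": 1, "dx": 35, "dy": -11, "dz": -92, "roll": -19}, {"claw": 1, "dx": 65, "dy": -20, "dz": -92, "roll": -26}, {"claw": 1, "dx": 95, "dy": -30, "dz": -92, "roll": -33}, {"claw": 1, "dx": 125, "dy": -40, "dz": -92, "roll": -40}, {"claw": 1, "dx": 143, "dy": -45, "dz": -92, "roll": -47}, {"claw": 1, "dx": 143, "dy": -45, "dz": -92, "roll": -54}]}}

```text
clock: 8.15
tcp_pos: [0.661, 0.2556, 0.1297]
eef_rot: [2.733, 1.549, 0.005]
force: [0.3, -0.0, 0.2]
grip_width: 0.976
grip_force: 0.0
```

{"api": "drive_tool", "payload": {"targets": [{"claw": 1, "dx": 0, "dy": 0, "dz": 0, "roll": -7}, {"claw": 1, "dx": 0, "dy": 0, "dz": 0, "roll": -14}, {"claw": 1, "dx": 0, "dy": 0, "dz": 0, "roll": -21}, {"claw": 1, "dx": 0, "dy": 0, "dz": 0, "roll": -28}, {"claw": 1, "dx": 0, "dy": 0, "dz": 0, "roll": -35}, {"claw": 1, "dx": 0, "dy": 0, "dz": 0, "roll": -42}, {"claw": 1, "dx": 0, "dy": 0, "dz": 0, "roll": -49}, {"claw": 1, "dx": 0, "dy": 0, "dz": 0, "roll": -56}]}}

```text
clock: 8.82
tcp_pos: [0.6574, 0.2542, 0.13]
eef_rot: [-1.684, -2.652, 0.002]
force: [0.0, 0.2, -0.3]
grip_width: 0.999
grip_force: 0.0
```

{"api": "drive_tool", "payload": {"targets": [{"claw": 1, "dx": 0, "dy": 0, "dz": 0, "roll": -7}, {"claw": 1, "dx": 0, "dy": 0, "dz": 0, "roll": -14}, {"claw": 1, "dx": 0, "dy": 0, "dz": 0, "roll": -21}, {"claw": 1, "dx": 0, "dy": 0, "dz": 0, "roll": -28}, {"claw": 1, "dx": 0, "dy": 0, "dz": 0, "roll": -35}, {"claw": 1, "dx": 0, "dy": 0, "dz": 0, "roll": -42}, {"claw": 1, "dx": 0, "dy": 0, "dz": 0, "roll": -48}, {"claw": 1, "dx": 0, "dy": 0, "dz": 0, "roll": -48}]}}

```text
clock: 9.48
tcp_pos: [0.6576, 0.254, 0.1297]
eef_rot: [-0.467, -3.106, 0.001]
force: [-0.5, 0.7, -0.6]
grip_width: 1.0
grip_force: 0.0
```

```bash
cat >> h.py <<'E'
def blocks(name,fn,z=0.026):
    ci=vision.camera_info(name); im=vision.capture(name)[:,:,::-1]; cv2.imwrite(fn,im)
    m=cv2.inRange(cv2.cvtColor(im,cv2.COLOR_BGR2HSV),(12,70,180),(28,255,255)); m=cv2.morphologyEx(m,cv2.MORPH_OPEN,np.ones((3,3)))
    cv2.imwrite(fn.replace('.png','m.png'),m)
    for c in cv2.findContours(m,0,2)[0]:
        if cv2.contourArea(c)<600: continue
        r=cv2.minAreaRect((ray(ci,c[:,0],z)[:,:2]*1000).astype(np.float32)); print(cv2.boundingRect(c),np.round(r[0]),np.round(r[1]),round(r[2],1))
E
python3 -c "
from h import *
goto(658,255,22,-17.4); blocks('wrist','pics/w2.png')"
```

```text
now [657.6 254.  129.7] 162.9 F [-0.5  0.7 -0.6] t 9.48
dx -0.1 dy 1.1 dz 107.7 roll 0.3
(0, 260, 47, 125) [659.  52.] [31. 94.] 59.5
(265, 141, 102, 197) [660. 253.] [ 58. 127.] 72.9
(57, 0, 133, 76) [511. 195.] [39. 58.] 3.6
```

View pics/w2.png

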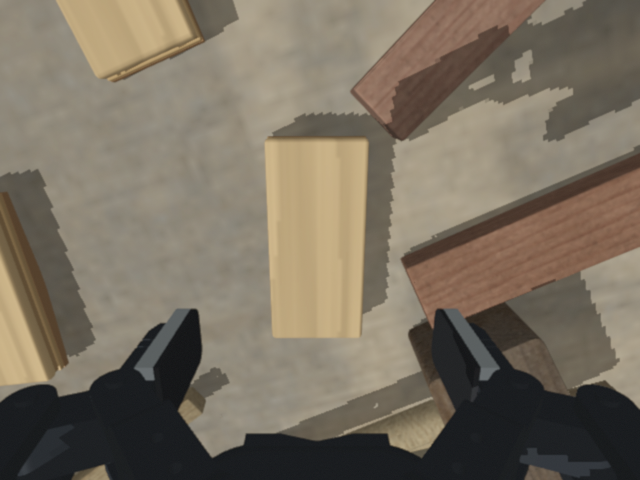

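The wrist view shows block 1 whole, at cols 265-367 and rows 141-338. An offcut corner at (402,258) is close on the right, so I'll grip 12 mm forward of centre with only about 72 mm opening. The dark block's corner at (410,325) needs a check.

```bash
python3 -c "
from h import *
ci=vision.camera_info('wrist')
a=np.radians(162.9);c=np.array([659,254])
for px,z in (((402,258),.03),((410,325),.06),((410,325),.08)):
  d=ray(ci,px,z)[0,:2]*1000-c; print(px,z,'along',d@[np.cos(a),np.sin(a)],'toolY',d@[np.sin(a),-np.cos(a)])
t=c+12*np.array([np.cos(a),np.sin(a)]); goto(*t,22,-17.2)"
```

```text
(402, 258) 0.03 along -7.825120626284299 toolY 52.473504717626966
(410, 325) 0.06 along -36.716329017215635 toolY 52.59069879537579
(410, 325) 0.08 along -25.15062734522352 toolY 47.34010839776615
now [657.6 254.1 129.8] 162.7 F [-0.3 -0.3 -0.1] t 9.53
dx 10.6 dy 0.2 dz 107.8 roll -0.1
```

{"api": "drive_tool", "payload": {"targets": [{"claw": 0.7, "dx": 8, "dy": 0, "dz": 0, "roll": 0}, {"claw": 0.7, "dx": 17, "dy": 0, "dz": 15, "roll": 0}, {"claw": 0.7, "dx": 17, "dy": 0, "dz": 45, "roll": 0}, {"claw": 0.7, "dx": 17, "dy": 0, "dz": 75, "roll": 0}, {"claw": 0.7, "dx": 17, "dy": 0, "dz": 98, "roll": 0}, {"claw": 0.7, "dx": 17, "dy": 0, "dz": 107, "roll": 0}, {"claw": 0.7, "dx": 17, "dy": 0, "dz": 107, "roll": 0}, {"claw": 0.7, "dx": 17, "dy": 0, "dz": 107, "roll": 0}], "newtons": 60}}

```text
clock: 10.2
tcp_pos: [0.6416, 0.2605, 0.024]
eef_rot: [0.47, 3.106, 0.001]
force: [0.0, -0.3, 0.5]
grip_width: 0.854
grip_force: 0.0
```

{"api": "drive_tool", "payload": {"targets": [{"claw": 0, "dx": 0, "dy": 0, "dz": 0, "roll": 0}, {"claw": 0, "dx": 0, "dy": 0, "dz": 0, "roll": 0}, {"claw": 0, "dx": 0, "dy": 0, "dz": 0, "roll": 0}, {"claw": 0, "dx": 0, "dy": 0, "dz": 0, "roll": 0}, {"claw": 0, "dx": 0, "dy": 0, "dz": 0, "roll": 0}, {"claw": 0, "dx": 0, "dy": 0, "dz": -10, "roll": 0}, {"claw": 0, "dx": 0, "dy": 0, "dz": -40, "roll": 0}, {"claw": 0, "dx": 0, "dy": 0, "dz": -80, "roll": 0}]}}

```text
clock: 10.87
tcp_pos: [0.6393, 0.2576, 0.1005]
eef_rot: [-0.468, -3.1, 0.009]
force: [0.4, -0.4, -0.8]
grip_width: 0.677
grip_force: 65.0
```

```bash
python3 -c "
from h import *
d=np.array([np.cos(np.radians(121)),np.sin(np.radians(121))]); t=np.array([525,-277])+18*d
goto(*t,150,121); f=goto(580,0,150,121)
blocks('wrist','pics/w3.png',0.026+0.08)"
```

```text
now [639.3 257.6 100.5] 162.8 F [ 0.4 -0.4 -0.8] t 10.87
dx -35.3 dy -532.5 dz -49.5 roll 41.8
now [639.3 257.6 100.5] 162.8 F [ 0.4 -0.4 -0.8] t 10.87
dx -19.4 dy -263.6 dz -49.5 roll 41.8
(0, 376, 22, 65) [635. 138.] [ 8. 30.] 59.6
(238, 295, 160, 145) [652. 253.] [56. 61.] 72.1
(229, 212, 39, 35) [594. 249.] [12. 12.] 71.9
(12, 0, 167, 114) [528. 228.] [33. 35.] 4.2
```

View pics/w3.png

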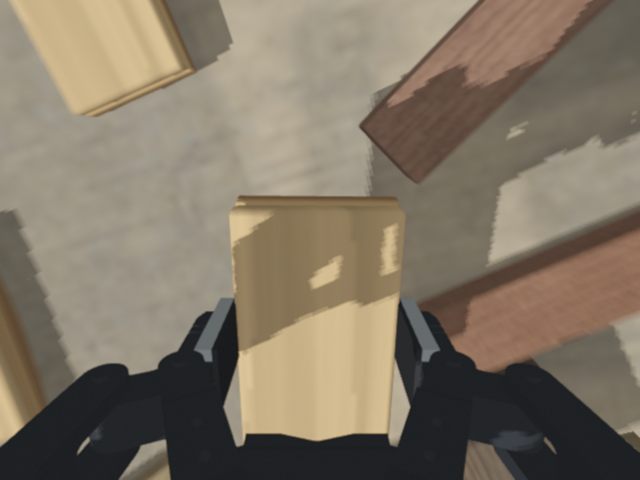

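The block is held square between the pads, with its forward top edge at row 209 between cols 232 and 402. Carrying it to the case.

{"api": "drive_tool", "payload": {"targets": [{"claw": 0, "dx": 0, "dy": -10, "dz": -30, "roll": 5}, {"claw": 0, "dx": -2, "dy": -40, "dz": -50, "roll": 10}, {"claw": 0, "dx": -5, "dy": -80, "dz": -50, "roll": 15}, {"claw": 0, "dx": -8, "dy": -120, "dz": -50, "roll": 20}, {"claw": 0, "dx": -11, "dy": -160, "dz": -50, "roll": 26}, {"claw": 0, "dx": -14, "dy": -200, "dz": -50, "roll": 32}, {"claw": 0, "dx": -17, "dy": -240, "dz": -50, "roll": 37}, {"claw": 0, "dx": -19, "dy": -280, "dz": -50, "roll": 42}]}}

```text
clock: 11.58
tcp_pos: [0.5763, -0.0153, 0.1539]
eef_rot: [1.557, 2.727, 0.0]
force: [1.2, -0.3, -1.2]
grip_width: 0.681
grip_force: 65.1
```

```bash
python3 -c "
from h import *
goto(525-9,-277+15,150,121)
s=robot.sense();ci=vision.camera_info('wrist');M=R.from_rotvec(s['eef_rot']).as_matrix();p=np.array(s['tcp_pos'])
for px in ((316,209),(236,209),(402,209)): print(np.round((ray(ci,px,p[2]+.0025)[0]-p)@M*1000,1))"
```

```text
now [576.3 -15.3 153.9] 120.6 F [ 1.2 -0.3 -1.2] t 11.58
dx -181.8 dy -177.4 dz 3.9 roll -0.4
[46.7  0.2 -2.5]
[ 46.7 -25.8  -2.6]
[46.7 28.2 -2.5]
```

{"api": "drive_tool", "payload": {"targets": [{"claw": 0, "dx": -23, "dy": -22, "dz": 0, "roll": 0}, {"claw": 0, "dx": -48, "dy": -47, "dz": 0, "roll": 0}, {"claw": 0, "dx": -76, "dy": -74, "dz": 0, "roll": 0}, {"claw": 0, "dx": -104, "dy": -101, "dz": 0, "roll": 0}, {"claw": 0, "dx": -132, "dy": -128, "dz": 0, "roll": 0}, {"claw": 0, "dx": -156, "dy": -152, "dz": 10, "roll": 0}, {"claw": 0, "dx": -174, "dy": -170, "dz": 20, "roll": 0}, {"claw": 0, "dx": -182, "dy": -177, "dz": 25, "roll": 0}]}}

```text
clock: 12.25
tcp_pos: [0.515, -0.2663, 0.1272]
eef_rot: [-1.562, -2.724, 0.007]
force: [-0.2, -0.9, -1.1]
grip_width: 0.68
grip_force: 65.1
```

```bash
python3 -c "
from h import *
robot.sense()
ci=vision.camera_info('wrist');im=vision.capture('wrist');cv2.imwrite('pics/w4.png',im[:,:,::-1])
c=np.array([483,-302]);a=np.radians(-59);X=np.array([np.cos(a),np.sin(a)]);Y=np.array([-X[1],X[0]])
for x,y in ((-82,96),(-82,-96),(0,96),(-69,83),(-69,15),(-69,0)): print(x,y,np.round(proj(ci,np.r_[c+x*X+y*Y,18]/1000)))
goto(525-9.4,-277+15.7,35,121)"
```

```text
-82 96 [[402. 126.]]
-82 -96 [[ 70. 130.]]
0 96 [[395. 260.]]
-69 83 [[379. 150.]]
-69 15 [[263. 151.]]
-69 0 [[237. 151.]]
now [ 515.  -266.4  126.4] 120.3 F [-0.9 -1.9 -2.7] t 12.3
dx 4.0 dy 3.1 dz 91.4 roll -0.7
```

View pics/w4.png

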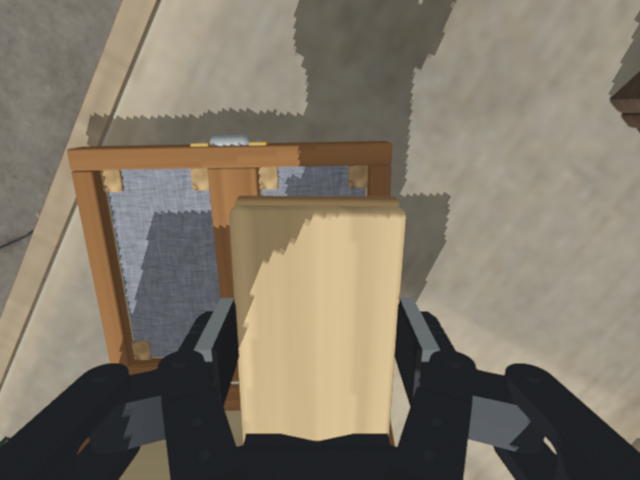

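The wrist view shows the front rim's outer corners at about (70,150) and (391,142), with the catch at (230,142). The left well's inner front edge is near row 166, and its inner side walls lie near cols 260 and 369.

```bash
python3 -c "
from h import *
ci=vision.camera_info('wrist')
px=[(70,150),(391,142),(230,145),(104,172),(212,169),(258,168),(369,165),(119,362)]
w=ray(ci,px,.018)*1000
for p,q in zip(px,w): print(p,np.round(q,1))
a=np.degrees(np.arctan2(*(w[1]-w[0])[[1,0]]));print('y ang',a,np.linalg.norm((w[1]-w[0])))
A=np.radians(a);Y=np.array([np.cos(A),np.sin(A)]);X=np.array([Y[1],-Y[0]])
c0=np.array([483,-302])
for p,q in zip(px,w): print(p,'in est. case frame',np.round([(q[:2]-c0)@X,(q[:2]-c0)@Y],1))
goto(515.6,-261.3,35,121)"
```

```text
(70, 150) [ 362.5 -291.6   18. ]
(391, 142) [ 522.  -192.9   18. ]
(230, 145) [ 442.1 -241.7   18. ]
(104, 172) [ 384.4 -293.7   18. ]
(212, 169) [ 439.1 -259.5   18. ]
(258, 168) [ 462.4 -245.2   18. ]
(369, 165) [ 518.1 -210.5   18. ]
(119, 362) [ 441.7 -412.7   18. ]
y ang 31.764781344740634 187.58339946647598
(70, 150) in est. case frame [-72.3 -97. ]
(391, 142) in est. case frame [-72.3  90.6]
(230, 145) in est. case frame [-72.8  -3. ]
(104, 172) in est. case frame [-59.  -79.4]
(212, 169) in est. case frame [-59.2 -14.9]
(258, 168) in est. case frame [-59.1  12.4]
(369, 165) in est. case frame [-59.3  78. ]
(119, 362) in est. case frame [ 72.3 -93.4]
now [ 515.  -266.4  126.4] 120.3 F [-0.9 -1.9 -2.7] t 12.3
dx 4.0 dy 3.1 dz 91.4 roll -0.7
```

My earlier side-view pick was on the front face. Using the wrist view, I put the case centre at about (485.6,-311.9), with tool angle 121.8° and the left well at (527.3,-286.1). I'll lower to just above the rim and check.

```bash
python3 -c "
from h import *
goto(517.6,-270.5,50,121.8)"
```

```text
now [ 515.  -266.4  126.4] 120.3 F [-0.9 -1.9 -2.7] t 12.3
dx -4.9 dy 0.2 dz 76.4 roll -1.5
```

{"api": "drive_tool", "payload": {"targets": [{"claw": 0, "dx": -2, "dy": 0, "dz": 10, "roll": -1}, {"claw": 0, "dx": -5, "dy": 0, "dz": 25, "roll": -1.5}, {"claw": 0, "dx": -5, "dy": 0, "dz": 40, "roll": -1.5}, {"claw": 0, "dx": -5, "dy": 0, "dz": 55, "roll": -1.5}, {"claw": 0, "dx": -5, "dy": 0, "dz": 68, "roll": -1.5}, {"claw": 0, "dx": -5, "dy": 0, "dz": 73, "roll": -1.5}, {"claw": 0, "dx": -5, "dy": 0, "dz": 75, "roll": -1.5}, {"claw": 0, "dx": -5, "dy": 0, "dz": 75, "roll": -1.5}]}}

```text
clock: 12.97
tcp_pos: [0.5211, -0.2634, 0.0529]
eef_rot: [-1.513, -2.753, -0.001]
force: [0.4, 0.4, -0.4]
grip_width: 0.682
grip_force: 65.1
```

```bash
python3 -c "
from h import *
goto(517.6,-270.5,32,121.8)
ci=vision.camera_info('wrist');im=vision.capture('wrist');cv2.imwrite('pics/w5.png',im[:,:,::-1])
X=np.array([.527,-.850]);Y=np.array([.850,.527]);c=np.array([485.6,-311.9])
for x,y in ((-82,96),(-69,83),(-69,15),(-82,0)): print(x,y,np.round(proj(ci,np.r_[c+x*X+y*Y,18]/1000)))"
```

```text
now [ 521.1 -263.4   52.9] 122.4 F [ 0.4  0.4 -0.4] t 12.97
dx -4.1 dy -6.8 dz 20.9 roll 0.6
-82 96 [[416. 157.]]
-69 83 [[382. 189.]]
-69 15 [[218. 187.]]
-82 0 [[179. 155.]]
```

View pics/w5.png

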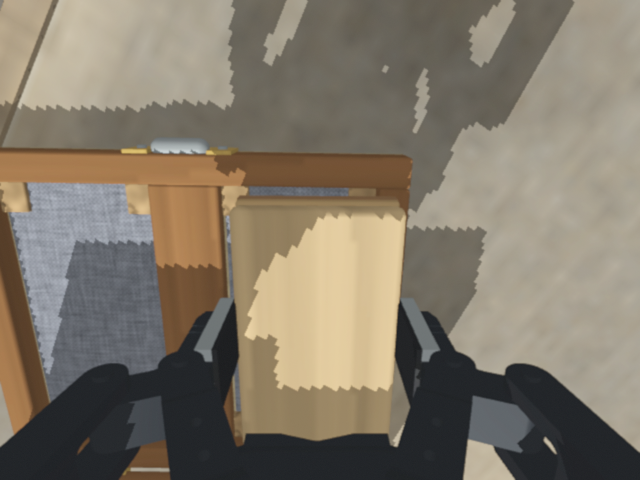

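Rim points match the prediction within about 5 px, and the well centre lies at col 299-300. The tool still stands off by dx -4, dy -7. Correct that and lower.

{"api": "drive_tool", "payload": {"targets": [{"claw": 0, "dx": -2, "dy": -4, "dz": 0, "roll": 0}, {"claw": 0, "dx": -4, "dy": -7, "dz": 0, "roll": 0.5}, {"claw": 0, "dx": -4, "dy": -7, "dz": 0, "roll": 0.5}, {"claw": 0, "dx": -4, "dy": -7, "dz": 3, "roll": 0.5}, {"claw": 0, "dx": -4, "dy": -7, "dz": 6, "roll": 0.5}, {"claw": 0, "dx": -4, "dy": -7, "dz": 9, "roll": 0.5}, {"claw": 0, "dx": -4, "dy": -7, "dz": 11, "roll": 0.5}, {"claw": 0, "dx": -4, "dy": -7, "dz": 11, "roll": 0.5}]}}

```text
clock: 13.68
tcp_pos: [0.5166, -0.2714, 0.0416]
eef_rot: [-1.527, -2.744, 0.0]
force: [0.5, 0.1, -1.5]
grip_width: 0.679
grip_force: 65.1
```

```bash
python3 -c "
from h import *
goto(517.6,-270.5,32,121.8)
ci=vision.camera_info('wrist');im=vision.capture('wrist')[:,:,::-1];cv2.imwrite('pics/w6.png',im[100:400,150:500])"
```

```text
now [ 516.6 -271.4   41.6] 121.8 F [ 0.5  0.1 -1.5] t 13.68
dx 0.2 dy 1.3 dz 9.6 roll 0.0
```

View pics/w6.png

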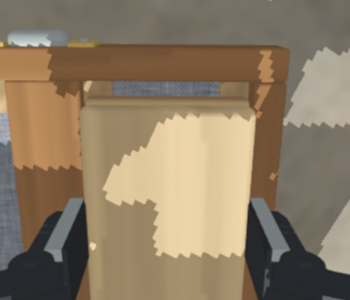

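The block sits over the left well, and the gap to the front wall is slightly larger than it should be. Shift dx +1.5 and lower.

{"api": "drive_tool", "payload": {"targets": [{"claw": 0, "dx": 1.5, "dy": -0.5, "dz": 2, "roll": 0}, {"claw": 0, "dx": 1.5, "dy": -0.5, "dz": 4, "roll": 0}, {"claw": 0, "dx": 1.5, "dy": -0.5, "dz": 6, "roll": 0}, {"claw": 0, "dx": 1.5, "dy": -0.5, "dz": 7, "roll": 0}, {"claw": 0, "dx": 1.5, "dy": -0.5, "dz": 8, "roll": 0}, {"claw": 0, "dx": 1.5, "dy": -0.5, "dz": 9, "roll": 0}, {"claw": 0, "dx": 1.5, "dy": -0.5, "dz": 9, "roll": 0}, {"claw": 0, "dx": 1.5, "dy": -0.5, "dz": 9, "roll": 0}]}}

```text
clock: 14.4
tcp_pos: [0.5156, -0.2706, 0.035]
eef_rot: [1.528, 2.745, -0.001]
force: [-3.3, 1.0, 9.0]
grip_width: 0.68
grip_force: 66.3
```

{"api": "drive_tool", "payload": {"targets": [{"claw": 0, "dx": 0.5, "dy": 0, "dz": 0, "roll": 0}, {"claw": 0, "dx": 1, "dy": 0, "dz": 0, "roll": 0}, {"claw": 0, "dx": 1.5, "dy": 0, "dz": 0, "roll": 0}, {"claw": 0, "dx": 2, "dy": 0, "dz": 0, "roll": 0}, {"claw": 0, "dx": 2, "dy": 0, "dz": 0, "roll": 0}, {"claw": 0, "dx": 2, "dy": 0, "dz": 0, "roll": 0}, {"claw": 0, "dx": 2, "dy": 0, "dz": 0, "roll": 0}, {"claw": 0, "dx": 2, "dy": 0, "dz": 0, "roll": 0}]}}

```text
clock: 15.07
tcp_pos: [0.5156, -0.2705, 0.035]
eef_rot: [1.526, 2.742, -0.003]
force: [-1.6, -1.2, 7.5]
grip_width: 0.684
grip_force: 66.0
```

```bash
python3 -c "
from h import *
goto(515,-270,32,121.8);print(robot.sense()['moment'])"
```

```text
now [ 515.6 -270.5   35. ] 121.8 F [-1.6 -1.2  7.5] t 15.07
dx 0.7 dy -0.2 dz 3.0 roll -0.0
[-0.17173154  0.26610431  0.0630219 ]
```

Contact is at tool y of about -35, and the sole stands about 3 mm too high. That means the bevel is riding on the middle bar. I'll lift slightly, shift +2 mm in tool y, and lower again.

{"api": "drive_tool", "payload": {"targets": [{"claw": 0, "dx": 0, "dy": 0, "dz": -3, "roll": 0}, {"claw": 0, "dx": -1, "dy": 1, "dz": -4, "roll": 0}, {"claw": 0, "dx": -1, "dy": 2, "dz": -4, "roll": 0}, {"claw": 0, "dx": -1, "dy": 2, "dz": -4, "roll": 0}, {"claw": 0, "dx": -1, "dy": 2, "dz": -2, "roll": 0}, {"claw": 0, "dx": -1, "dy": 2, "dz": -1, "roll": 0}, {"claw": 0, "dx": -1, "dy": 2, "dz": 0, "roll": 0}, {"claw": 0, "dx": -1, "dy": 2, "dz": 0, "roll": 0}]}}

```text
clock: 15.73
tcp_pos: [0.5171, -0.2685, 0.035]
eef_rot: [1.527, 2.745, -0.001]
force: [-4.2, -0.2, 11.7]
grip_width: 0.68
grip_force: 66.5
```

```bash
python3 -c "
from h import *
goto(515,-270,32,121.8);print(robot.sense()['moment'])"
```

```text
now [ 517.1 -268.5   35. ] 121.8 F [-4.2 -0.2 11.7] t 15.73
dx -0.1 dy -2.6 dz 3.0 roll 0.0
[0.31571327 0.50618405 0.00943259]
```

The height is exactly 35.0 mm after both shifts, which suggests flat support on the pads and a grip slightly lower on the block than I assumed. I'll release and probe the top, which should read TCP 49 mm if it is seated.

{"api": "drive_tool", "payload": {"targets": [{"claw": 0, "dx": 0, "dy": 0, "dz": -1, "roll": 0}, {"claw": 0.65, "dx": 0, "dy": 0, "dz": -2, "roll": 0}, {"claw": 0.7, "dx": 0, "dy": 0, "dz": -2, "roll": 0}, {"claw": 0.7, "dx": 0, "dy": 0, "dz": -2, "roll": 0}, {"claw": 0.7, "dx": 0, "dy": 0, "dz": -10, "roll": 0}, {"claw": 0.7, "dx": 0, "dy": 0, "dz": -30, "roll": 0}, {"claw": 0.7, "dx": 0, "dy": 0, "dz": -60, "roll": 0}, {"claw": 0.7, "dx": 0, "dy": 0, "dz": -85, "roll": 0}]}}

```text
clock: 16.4
tcp_pos: [0.5169, -0.2686, 0.1196]
eef_rot: [-1.527, -2.745, -0.001]
force: [-0.2, -0.3, 0.1]
grip_width: 0.852
grip_force: 0.0
```

{"api": "drive_tool", "payload": {"targets": [{"claw": 0, "dx": 0, "dy": 0, "dz": 0, "roll": 0}, {"claw": -1, "dx": 10, "dy": 0, "dz": 0, "roll": 0}, {"claw": -1, "dx": 25, "dy": 0, "dz": 0, "roll": 0}, {"claw": -1, "dx": 25, "dy": 0, "dz": 20, "roll": 0}, {"claw": -1, "dx": 25, "dy": 0, "dz": 45, "roll": 0}, {"claw": -1, "dx": 25, "dy": 0, "dz": 58, "roll": 0}, {"claw": -1, "dx": 25, "dy": 0, "dz": 63, "roll": 0}, {"claw": -1, "dx": 25, "dy": 0, "dz": 63, "roll": 0}]}}

```text
clock: 17.07
tcp_pos: [0.5018, -0.2464, 0.0533]
eef_rot: [-1.524, -2.741, 0.001]
force: [0.3, 0.4, 0.2]
grip_width: 0.003
grip_force: 0.0
```

```bash
python3 -c "
from h import *
goto(515,-270,49,121.8);blocks('side','pics/s2.png',.035);blocks('wrist','pics/w7.png',.035)"
```

```text
now [ 501.8 -246.4   53.3] 121.9 F [0.3 0.4 0.2] t 17.07
dx -27.0 dy -1.3 dz 4.3 roll 0.1
(336, 313, 63, 25) [465. 200.] [128.  58.] 4.4
(275, 249, 57, 29) [628.  41.] [ 58. 127.] 79.6
(340, 264, 53, 98) [ 522. -239.] [20. 45.] 31.2
(246, 263, 53, 98) [ 490. -259.] [21. 45.] 31.3
(189, 241, 31, 73) [ 458. -260.] [10. 31.] 31.8
```

{"api": "drive_tool", "payload": {"targets": [{"claw": -1, "dx": 0, "dy": 0, "dz": 1, "roll": 0}, {"claw": -1, "dx": 0, "dy": 0, "dz": 2, "roll": 0}, {"claw": -1, "dx": 0, "dy": 0, "dz": 3, "roll": 0}, {"claw": -1, "dx": 0, "dy": 0, "dz": 4, "roll": 0}, {"claw": -1, "dx": 0, "dy": 0, "dz": 5, "roll": 0}, {"claw": -1, "dx": 0, "dy": 0, "dz": 5.5, "roll": 0}, {"claw": -1, "dx": 0, "dy": 0, "dz": 5.5, "roll": 0}, {"claw": -1, "dx": 0, "dy": 0, "dz": 5.5, "roll": 0}]}}

```text
clock: 17.83
tcp_pos: [0.5037, -0.2475, 0.0498]
eef_rot: [-1.528, -2.745, -0.0]
force: [0.9, 0.6, -0.3]
grip_width: 0.003
grip_force: 0.0
```

{"api": "drive_tool", "payload": {"targets": [{"claw": -1, "dx": 0, "dy": 0, "dz": -5, "roll": 0}, {"claw": -1, "dx": -20, "dy": 0, "dz": -6, "roll": 0}, {"claw": -1, "dx": -50, "dy": 0, "dz": -6, "roll": 0}, {"claw": -1, "dx": -80, "dy": 0, "dz": -6, "roll": 0}, {"claw": -1, "dx": -80, "dy": 0, "dz": -4, "roll": 0}, {"claw": -1, "dx": -80, "dy": 0, "dz": -2, "roll": 0}, {"claw": -1, "dx": -80, "dy": 0, "dz": 0, "roll": 0}, {"claw": -1, "dx": -80, "dy": 0, "dz": 0, "roll": 0}]}}

```text
clock: 18.5
tcp_pos: [0.5452, -0.3139, 0.0494]
eef_rot: [-1.524, -2.745, -0.001]
force: [0.1, 1.0, -0.4]
grip_width: -0.004
grip_force: 0.0
```

No contact at either end down to TCP 49.4-49.8 mm, so the block stands at its seated height. Now block 4.

```bash
python3 -c "
from h import *
goto(465,-22,130,202.9)"
```

```text
now [ 545.2 -313.9   49.4] 121.9 F [ 0.1  1.  -0.4] t 18.5
dx 290.2 dy 86.2 dz -80.6 roll -81.0
```

{"api": "drive_tool", "payload": {"targets": [{"claw": -1, "dx": 20, "dy": 0, "dz": -30, "roll": 0}, {"claw": -1, "dx": 50, "dy": 10, "dz": -55, "roll": -7}, {"claw": -1, "dx": 85, "dy": 22, "dz": -70, "roll": -14}, {"claw": 0.2, "dx": 122, "dy": 34, "dz": -80, "roll": -21}, {"claw": 0.8, "dx": 160, "dy": 46, "dz": -80, "roll": -28}, {"claw": 0.8, "dx": 198, "dy": 58, "dz": -80, "roll": -35}, {"claw": 0.8, "dx": 236, "dy": 70, "dz": -80, "roll": -42}, {"claw": 0.8, "dx": 272, "dy": 82, "dz": -80, "roll": -49}]}}

```text
clock: 19.17
tcp_pos: [0.4704, -0.0386, 0.1304]
eef_rot: [-0.239, -3.132, 0.001]
force: [-0.2, 0.2, -0.1]
grip_width: 0.708
grip_force: 0.0
```

```bash
python3 -c "
from h import *
goto(465,-22,130,202.9)"
```

```text
now [470.4 -38.6 130.4] 171.3 F [-0.2  0.2 -0.1] t 19.17
dx 7.8 dy 15.6 dz 0.4 roll -31.6
```

{"api": "drive_tool", "payload": {"targets": [{"claw": 0.8, "dx": 8, "dy": 10, "dz": 0, "roll": -7}, {"claw": 0.8, "dx": 8, "dy": 13, "dz": 0, "roll": -14}, {"claw": 0.8, "dx": 8, "dy": 13, "dz": 0, "roll": -21}, {"claw": 0.8, "dx": 8, "dy": 13, "dz": 0, "roll": -28}, {"claw": 0.8, "dx": 8, "dy": 13, "dz": 0, "roll": -31.5}, {"claw": 0.8, "dx": 8, "dy": 13, "dz": 0, "roll": -31.5}, {"claw": 0.8, "dx": 8, "dy": 13, "dz": 0, "roll": -31.5}, {"claw": 0.8, "dx": 8, "dy": 13, "dz": 0, "roll": -31.5}]}}

```text
clock: 19.83
tcp_pos: [0.466, -0.0267, 0.13]
eef_rot: [0.607, -3.082, 0.0]
force: [0.9, 0.4, -0.7]
grip_width: 0.905
grip_force: 0.0
```

```bash
python3 -c "
from h import *
goto(465,-22,26,202.9);blocks('wrist','pics/w8.png')"
```

```text
now [466.  -26.7 130. ] -157.7 F [ 0.9  0.4 -0.7] t 19.83
dx -0.9 dy 4.8 dz 104.0 roll -0.6
(279, 385, 103, 55) [592.  36.] [60. 48.] 79.9
(556, 309, 84, 99) [469. 189.] [66. 58.] 89.8
(266, 135, 102, 199) [466. -26.] [128.  58.] 22.7
```

The wrist view puts block 4 at (466,-26), angle 22.7°. The tool is centred over it, so I grip with a longer close.

{"api": "drive_tool", "payload": {"targets": [{"claw": 0.75, "dx": 0, "dy": 0, "dz": 30, "roll": 0}, {"claw": 0.75, "dx": 0, "dy": 0, "dz": 65, "roll": 0}, {"claw": 0.75, "dx": 0, "dy": 0, "dz": 95, "roll": 0}, {"claw": 0.75, "dx": 0, "dy": 0, "dz": 105, "roll": 0}, {"claw": 0.75, "dx": 0, "dy": 0, "dz": 105, "roll": 0}, {"claw": 0.75, "dx": 0, "dy": 0, "dz": 105, "roll": 0}, {"claw": 0.3, "dx": 0, "dy": 0, "dz": 105, "roll": 0}, {"claw": 0, "dx": 0, "dy": 0, "dz": 105, "roll": 0}]}}

```text
clock: 20.55
tcp_pos: [0.4673, -0.0266, 0.0266]
eef_rot: [-0.607, 3.079, -0.001]
force: [-0.0, 0.5, 0.3]
grip_width: 0.682
grip_force: 64.1
```

{"api": "drive_tool", "payload": {"targets": [{"claw": 0, "dx": 0, "dy": 0, "dz": 0, "roll": 0}, {"claw": 0, "dx": 0, "dy": 0, "dz": 0, "roll": 0}, {"claw": 0, "dx": 0, "dy": 0, "dz": 0, "roll": 0}, {"claw": 0, "dx": 0, "dy": 0, "dz": 0, "roll": 0}, {"claw": 0, "dx": 0, "dy": 0, "dz": -10, "roll": 0}, {"claw": 0, "dx": 0, "dy": 0, "dz": -40, "roll": 0}, {"claw": 0, "dx": 0, "dy": 0, "dz": -70, "roll": 0}, {"claw": 0, "dx": 0, "dy": 0, "dz": -70, "roll": 0}]}}

```text
clock: 21.22
tcp_pos: [0.4695, -0.0261, 0.0996]
eef_rot: [-0.605, 3.073, -0.002]
force: [1.4, 0.5, -1.5]
grip_width: 0.68
grip_force: 65.0
```

```bash
python3 -c "
from h import *
X=np.array([.527,-.850]);Y=np.array([.850,.527]);c=np.array([485.6,-311.9])
t=c-49*Y; print(t)
goto(*t,130,121.8)
blocks('wrist','pics/w9.png',robot.sense()['tcp_pos'][2]+.001)
m=cv2.imread('pics/w9m.png',0); print([ (k,np.nonzero(m[:,k])[0][[0,-1]]) for k in (290,316,345) if m[:,k].any()])"
```

```text
[ 443.95  -337.723]
now [469.5 -26.1  99.6] -157.7 F [ 1.4  0.5 -1.5] t 21.22
dx 141.8 dy -278.6 dz -30.4 roll 80.5
(239, 358, 151, 82) [499. -15.] [34. 60.] 15.2
(584, 342, 56, 108) [454.  91.] [53. 21.] 36.4
(224, 149, 182, 162) [435. -41.] [56. 57.] 22.3
[(290, array([151, 434])), (316, array([149, 439])), (345, array([149, 434]))]
```

{"api": "drive_tool", "payload": {"targets": [{"claw": 0, "dx": 10, "dy": -20, "dz": -15, "roll": 7}, {"claw": 0, "dx": 25, "dy": -48, "dz": -30, "roll": 14}, {"claw": 0, "dx": 40, "dy": -78, "dz": -30, "roll": 21}, {"claw": 0, "dx": 55, "dy": -108, "dz": -30, "roll": 28}, {"claw": 0, "dx": 70, "dy": -138, "dz": -30, "roll": 35}, {"claw": 0, "dx": 85, "dy": -168, "dz": -30, "roll": 42}, {"claw": 0, "dx": 97, "dy": -190, "dz": -30, "roll": 49}, {"claw": 0, "dx": 105, "dy": -207, "dz": -30, "roll": 56}]}}

```text
clock: 21.93
tcp_pos: [0.4457, -0.2621, 0.1238]
eef_rot: [-0.926, -3.0, 0.003]
force: [1.3, -0.0, -1.1]
grip_width: 0.679
grip_force: 65.0
```

```bash
python3 -c "
from h import *
s=robot.sense();ci=vision.camera_info('wrist');M=R.from_rotvec(s['eef_rot']).as_matrix();p=np.array(s['tcp_pos'])
for px in ((316,149),): print(np.round((ray(ci,px,p[2]-.0006)[0]-p)@M*1000,1))
goto(443.95,-337.7,130,121.8)"
```

```text
[65.3  0.3  0.7]
now [ 445.7 -262.1  123.8] 145.7 F [ 1.3 -0.  -1.1] t 21.93
dx -41.1 dy -63.4 dz -6.2 roll 23.9
```

{"api": "drive_tool", "payload": {"targets": [{"claw": 0, "dx": -10, "dy": -16, "dz": -3, "roll": 7}, {"claw": 0, "dx": -22, "dy": -34, "dz": -3, "roll": 14}, {"claw": 0, "dx": -34, "dy": -52, "dz": 0, "roll": 21}, {"claw": 0, "dx": -41, "dy": -63, "dz": 10, "roll": 24}, {"claw": 0, "dx": -41, "dy": -63, "dz": 30, "roll": 24}, {"claw": 0, "dx": -41, "dy": -63, "dz": 50, "roll": 24}, {"claw": 0, "dx": -41, "dy": -63, "dz": 65, "roll": 24}, {"claw": 0, "dx": -41, "dy": -63, "dz": 68, "roll": 24}]}}

```text
clock: 22.6
tcp_pos: [0.4443, -0.3328, 0.0536]
eef_rot: [-1.513, -2.746, 0.0]
force: [-1.0, 0.1, -0.8]
grip_width: 0.682
grip_force: 65.0
```

```bash
python3 -c "
from h import *
goto(443.95,-337.7,36,121.8)
ci=vision.camera_info('wrist');im=vision.capture('wrist')[:,:,::-1];cv2.imwrite('pics/w10.png',im)
g=cv2.cvtColor(im,cv2.COLOR_BGR2HSV)
X=np.array([.527,-.850]);Y=np.array([.850,.527]);c=np.array([485.6,-311.9])
for x,y in ((-82,-49),(-69,-49),(-69,-83),(-69,-15),(-82,-96)): print(x,y,np.round(proj(ci,np.r_[c+x*X+y*Y,18]/1000)))
print('col300',[(r,*g[r,300]) for r in range(60,170,4)])
goto(443.95,-337.7,36,121.8)"
```

```text
now [ 444.3 -332.8   53.6] 122.3 F [-1.   0.1 -0.8] t 22.6
dx -3.9 dy -2.9 dz 17.6 roll 0.5
-82 -49 [[310. 109.]]
-69 -49 [[310. 143.]]
-69 -83 [[226. 142.]]
-69 -15 [[394. 144.]]
-82 -96 [[191. 108.]]
col300 [(60, np.uint8(20), np.uint8(42), np.uint8(129)), (64, np.uint8(20), np.uint8(45), np.uint8(129)), (68, np.uint8(20), np.uint8(43), np.uint8(129)), (72, np.uint8(19), np.uint8(47), np.uint8(130)), (76, np.uint8(20), np.uint8(43), np.uint8(129)), (80, np.uint8(20), np.uint8(43), np.uint8(129)), (84, np.uint8(21), np.uint8(42), np.uint8(128)), (88, np.uint8(20), np.uint8(42), np.uint8(127)), (92, np.uint8(20), np.uint8(43), np.uint8(126)), (96, np.uint8(19), np.uint8(44), np.uint8(127)), (100, np.uint8(19), np.uint8(45), np.uint8(125)), (104, np.uint8(23), np.uint8(43), np.uint8(120)), (108, np.uint8(14), np.uint8(134), np.uint8(110)), (112, np.uint8(15), np.uint8(138), np.uint8(111)), (116, np.uint8(14), np.uint8(137), np.uint8(110)), (120, np.uint8(14), np.uint8(133), np.uint8(109)), (124, np.uint8(14), np.uint8(136), np.uint8(111)), (128, np.uint8(14), np.uint8(136), np.uint8(111)), (132, np.uint8(14), np.uint8(136), np.uint8(109)), (136, np.uint8(14), np.uint8(138), np.uint8(107)), (140, np.uint8(17), np.uint8(84), np.uint8(109)), (144, np.uint8(18), np.uint8(107), np.uint8(138)), (148, np.uint8(19), np.uint8(90), np.uint8(141)), (152, np.uint8(19), np.uint8(90), np.uint8(148)), (156, np.uint8(19), np.uint8(91), np.uint8(149)), (160, np.uint8(19), np.uint8(90), np.uint8(150)), (164, np.uint8(20), np.uint8(90), np.uint8(148)), (168, np.uint8(19), np.uint8(89), np.uint8(149))]
now [ 445.  -332.9   54.4] 122.3 F [ 0.1  0.4 -2.2] t 22.65
dx -3.5 dy -3.5 dz 18.4 roll 0.5
```

The front rim edge is found at row 107 against 109 predicted. Correct and lower.

{"api": "drive_tool", "payload": {"targets": [{"claw": 0, "dx": -2, "dy": -2, "dz": 0, "roll": 0.5}, {"claw": 0, "dx": -3.5, "dy": -3.5, "dz": 0, "roll": 0.5}, {"claw": 0, "dx": -3.5, "dy": -3.5, "dz": 2, "roll": 0.5}, {"claw": 0, "dx": -3.5, "dy": -3.5, "dz": 5, "roll": 0.5}, {"claw": 0, "dx": -3.5, "dy": -3.5, "dz": 8, "roll": 0.5}, {"claw": 0, "dx": -3.5, "dy": -3.5, "dz": 10, "roll": 0.5}, {"claw": 0, "dx": -3.5, "dy": -3.5, "dz": 12, "roll": 0.5}, {"claw": 0, "dx": -3.5, "dy": -3.5, "dz": 12, "roll": 0.5}]}}

```text
clock: 23.32
tcp_pos: [0.4456, -0.3382, 0.0444]
eef_rot: [-1.527, -2.744, -0.0]
force: [-0.3, -0.0, -1.5]
grip_width: 0.677
grip_force: 65.0
```

{"api": "drive_tool", "payload": {"targets": [{"claw": 0, "dx": 0, "dy": 0, "dz": 1, "roll": 0}, {"claw": 0, "dx": 0, "dy": 0, "dz": 2, "roll": 0}, {"claw": 0, "dx": 0, "dy": 0, "dz": 3, "roll": 0}, {"claw": 0, "dx": 0, "dy": 0, "dz": 4, "roll": 0}, {"claw": 0, "dx": 0, "dy": 0, "dz": 5, "roll": 0}, {"claw": 0, "dx": 0, "dy": 0, "dz": 6, "roll": 0}, {"claw": 0, "dx": 0, "dy": 0, "dz": 6.5, "roll": 0}, {"claw": 0, "dx": 0, "dy": 0, "dz": 6.5, "roll": 0}]}}

```text
clock: 23.98
tcp_pos: [0.4458, -0.3383, 0.0382]
eef_rot: [-1.527, -2.745, -0.0]
force: [0.1, -0.2, -1.8]
grip_width: 0.682
grip_force: 65.0
```

{"api": "drive_tool", "payload": {"targets": [{"claw": 0, "dx": 0, "dy": 0, "dz": 1, "roll": 0}, {"claw": 0, "dx": 0, "dy": 0, "dz": 2, "roll": 0}, {"claw": 0, "dx": 0, "dy": 0, "dz": 3, "roll": 0}, {"claw": 0, "dx": 0, "dy": 0, "dz": 3.5, "roll": 0}, {"claw": 0, "dx": 0, "dy": 0, "dz": 3.5, "roll": 0}, {"claw": 0, "dx": 0, "dy": 0, "dz": 3.5, "roll": 0}, {"claw": 0, "dx": 0, "dy": 0, "dz": 3.5, "roll": 0}, {"claw": 0, "dx": 0, "dy": 0, "dz": 3.5, "roll": 0}]}}

```text
clock: 24.65
tcp_pos: [0.4459, -0.3384, 0.0355]
eef_rot: [1.528, 2.745, -0.001]
force: [-1.6, 0.4, 5.9]
grip_width: 0.679
grip_force: 65.7
```

{"api": "drive_tool", "payload": {"targets": [{"claw": 0.3, "dx": 0, "dy": 0, "dz": -0.5, "roll": 0}, {"claw": 0.62, "dx": 0, "dy": 0, "dz": -0.5, "roll": 0}, {"claw": 0.62, "dx": 0, "dy": 0, "dz": -0.5, "roll": 0}, {"claw": 0.62, "dx": 0, "dy": 0, "dz": -0.5, "roll": 0}, {"claw": 0.62, "dx": 0, "dy": 0, "dz": -8, "roll": 0}, {"claw": 0.62, "dx": 0, "dy": 0, "dz": -28, "roll": 0}, {"claw": 0.62, "dx": 0, "dy": 0, "dz": -60, "roll": 0}, {"claw": 0, "dx": 0, "dy": 0, "dz": -80, "roll": 0}]}}

```text
clock: 25.32
tcp_pos: [0.4468, -0.3384, 0.1172]
eef_rot: [1.526, 2.744, 0.001]
force: [0.3, -1.2, 0.5]
grip_width: 0.688
grip_force: 0.0
```

```bash
python3 -c "
from h import *
goto(445.8,-338.3,52,121.8)
im=vision.capture('side')[:,:,::-1];ci=vision.camera_info('side');cv2.imwrite('pics/s3.png',im)
# lid top corners: brass strike (yellow) near top of the lid
h=cv2.cvtColor(im,cv2.COLOR_BGR2HSV);m=cv2.inRange(h,(15,120,140),(28,255,255));m[:90]=0;m[150:]=0;m[:,:330]=0;m[:,420:]=0
ys,xs=np.nonzero(m);print(len(xs),xs.mean() if len(xs) else 0,ys.mean() if len(xs) else 0)
X=np.array([.527,-.850]);c=np.array([485.6,-311.9]);hp=c+82*X
for th in (1.5,1.6,1.7,1.8,1.9):
  s=164; P=np.r_[hp+X*(-s*np.cos(th)),18.5+s*np.sin(th)]/1000; print(th,np.round(P,3),np.round(proj(ci,P),1))"
```

```text
now [ 446.8 -338.4  117.2] 121.8 F [ 0.3 -1.2  0.5] t 25.32
dx 0.6 dy -0.8 dz 65.2 roll 0.0
25 361.8 112.64
1.5 [ 0.523 -0.372  0.182] [[368.7 121.5]]
1.6 [ 0.531 -0.386  0.182] [[365.9 118.6]]
1.7 [ 0.54  -0.4    0.181] [[363.2 116.3]]
1.8 [ 0.548 -0.413  0.178] [[360.6 114.5]]
1.9 [ 0.557 -0.427  0.174] [[358.  113.4]]
```

The second block seated at TCP 35.5 mm, as predicted. The lid stands at about 1.75 rad. I'll go up and over the lid with fingers shut, to just behind its outer face.

{"api": "drive_tool", "payload": {"targets": [{"claw": -1, "dx": 0, "dy": 0, "dz": -35, "roll": 0}, {"claw": -1, "dx": 0, "dy": 5, "dz": -75, "roll": 0}, {"claw": -1, "dx": -8, "dy": 15, "dz": -105, "roll": 0}, {"claw": -1, "dx": -35, "dy": 25, "dz": -113, "roll": 0}, {"claw": -1, "dx": -70, "dy": 35, "dz": -113, "roll": 0}, {"claw": -1, "dx": -105, "dy": 42, "dz": -113, "roll": 0}, {"claw": -1, "dx": -140, "dy": 47, "dz": -113, "roll": 0}, {"claw": -1, "dx": -165, "dy": 47, "dz": -113, "roll": 0}]}}

```text
clock: 26.03
tcp_pos: [0.5745, -0.4552, 0.2276]
eef_rot: [1.527, 2.744, 0.001]
force: [-0.7, 0.1, -0.2]
grip_width: -0.004
grip_force: 0.0
```

```bash
cat >> h.py <<'E'
def case():
    s=robot.sense(); p=np.array(s["tcp_pos"])*1000; d=p[:2]-[485.6,-311.9]
    print("case x,y",np.round([d@[.527,-.85],d@[.85,.527]],1),"z",round(p[2],1),"F",np.round(s["force"],1),"t",s["clock"]); return d@[.527,-.85],p[2]
E
python3 -c "
from h import *
x0,z0=case()
print('to x165 z150: dx %.0f dz %.0f'%(x0-165,z0-150))
for th in (1.75,1.5,1.3,1.1,.9,.7,.5,.4,.3,.2,.1):
  x=82-140*np.cos(th)+28*np.sin(th)+11; z=18.5+140*np.sin(th)+28*np.cos(th)+14
  print(th,'from(165,150): dx %.0f dz %.0f'%(165-x,150-z))"
```

```text
case x,y [1.687e+02 1.000e-01] z 227.6 F [-0.7  0.1 -0.2] t 26.0333
to x165 z150: dx 4 dz 78
1.75 from(165,150): dx 19 dz -15
1.5 from(165,150): dx 54 dz -24
1.3 from(165,150): dx 82 dz -25
1.1 from(165,150): dx 111 dz -20
0.9 from(165,150): dx 137 dz -10
0.7 from(165,150): dx 161 dz 6
0.5 from(165,150): dx 181 dz 26
0.4 from(165,150): dx 190 dz 37
0.3 from(165,150): dx 197 dz 49
0.2 from(165,150): dx 204 dz 62
0.1 from(165,150): dx 209 dz 76
```

```bash
python3 -c "
from h import *
ci=vision.camera_info('side')
for px in ((394,150),(414,150)): 
  p=ray(ci,px,0)[0]*1000; d=p[:2]-[485.6,-311.9]; print(np.round(p),'case',np.round([d@[.527,-.85],d@[.85,.527]]))"
```

```text
[ 445. -533.    0.] case [ 167. -151.]
[ 383. -544.    0.] case [ 143. -209.]
```

{"api": "drive_tool", "payload": {"targets": [{"claw": -1, "dx": 3, "dy": 0, "dz": 15, "roll": 0}, {"claw": -1, "dx": 3, "dy": 0, "dz": 40, "roll": 0}, {"claw": -1, "dx": 3, "dy": 0, "dz": 62, "roll": 0}, {"claw": -1, "dx": 3, "dy": 0, "dz": 75, "roll": 0}, {"claw": -1, "dx": 3, "dy": 0, "dz": 75, "roll": 0}, {"claw": -1, "dx": 12, "dy": 0, "dz": 70, "roll": 0}, {"claw": -1, "dx": 25, "dy": 0, "dz": 64, "roll": 0}, {"claw": -1, "dx": 38, "dy": 0, "dz": 60, "roll": 0}]}}

```text
clock: 26.7
tcp_pos: [0.5535, -0.4226, 0.1697]
eef_rot: [1.527, 2.741, -0.001]
force: [0.7, -1.0, -0.8]
grip_width: 0.005
grip_force: 0.7
```

```bash
python3 -c "
from h import *
case()"
```

```text
case x,y [129.9  -0.6] z 169.7 F [ 0.7 -1.  -0.8] t 26.7
```

{"api": "drive_tool", "payload": {"targets": [{"claw": -1, "dx": 10, "dy": 0, "dz": -3, "roll": 0}, {"claw": -1, "dx": 22, "dy": 0, "dz": -4, "roll": 0}, {"claw": -1, "dx": 36, "dy": 0, "dz": -5, "roll": 0}, {"claw": -1, "dx": 50, "dy": 0, "dz": -5, "roll": 0}, {"claw": -1, "dx": 64, "dy": 0, "dz": -2, "roll": 0}, {"claw": -1, "dx": 77, "dy": 0, "dz": 0, "roll": 0}, {"claw": -1, "dx": 90, "dy": 0, "dz": 5, "roll": 0}, {"claw": -1, "dx": 102, "dy": 0, "dz": 10, "roll": 0}]}}

```text
clock: 27.37
tcp_pos: [0.5003, -0.3351, 0.1603]
eef_rot: [1.525, 2.74, -0.0]
force: [1.6, -0.3, 0.2]
grip_width: -0.003
grip_force: 0.4
```

```bash
python3 -c "
from h import *
case()"
```

```text
case x,y [27.4  0.3] z 160.3 F [ 1.6 -0.3  0.2] t 27.3667
```

{"api": "drive_tool", "payload": {"targets": [{"claw": -1, "dx": 8, "dy": 0, "dz": 5, "roll": 0}, {"claw": -1, "dx": 16, "dy": 0, "dz": 10, "roll": 0}, {"claw": -1, "dx": 24, "dy": 0, "dz": 16, "roll": 0}, {"claw": -1, "dx": 32, "dy": 0, "dz": 23, "roll": 0}, {"claw": -1, "dx": 40, "dy": 0, "dz": 31, "roll": 0}, {"claw": -1, "dx": 48, "dy": 0, "dz": 39, "roll": 0}, {"claw": -1, "dx": 57, "dy": 0, "dz": 48, "roll": 0}, {"claw": -1, "dx": 66, "dy": 0, "dz": 57, "roll": 0}]}}

```text
clock: 28.03
tcp_pos: [0.4656, -0.2792, 0.1024]
eef_rot: [1.526, 2.741, -0.0]
force: [0.2, -0.5, 0.4]
grip_width: -0.002
grip_force: 0.1
```

```bash
python3 -c "
from h import *
case()"
```

```text
case x,y [-38.3   0.3] z 102.4 F [ 0.2 -0.5  0.4] t 28.0333
```

{"api": "drive_tool", "payload": {"targets": [{"claw": -1, "dx": 5, "dy": 0, "dz": -14, "roll": 0}, {"claw": -1, "dx": 20, "dy": 0, "dz": -16, "roll": 0}, {"claw": -1, "dx": 31, "dy": 0, "dz": -16, "roll": 0}, {"claw": -1, "dx": 31, "dy": 0, "dz": -4, "roll": 0}, {"claw": -1, "dx": 31, "dy": 0, "dz": 8, "roll": 0}, {"claw": -1, "dx": 31, "dy": 0, "dz": 18, "roll": 0}, {"claw": -1, "dx": 31, "dy": 0, "dz": 26, "roll": 0}, {"claw": -1, "dx": 31, "dy": 0, "dz": 30, "roll": 0}]}}

```text
clock: 28.7
tcp_pos: [0.4483, -0.2528, 0.0709]
eef_rot: [1.528, 2.744, -0.0]
force: [-1.2, 0.4, -0.3]
grip_width: -0.0
grip_force: 0.0
```

{"api": "drive_tool", "payload": {"targets": [{"claw": -1, "dx": 0, "dy": 0, "dz": 1, "roll": 0}, {"claw": -1, "dx": 0, "dy": 0, "dz": 2, "roll": 0}, {"claw": -1, "dx": 0, "dy": 0, "dz": 3, "roll": 0}, {"claw": -1, "dx": 0, "dy": 0, "dz": 4, "roll": 0}, {"claw": -1, "dx": 0, "dy": 0, "dz": 4, "roll": 0}, {"claw": -1, "dx": 0, "dy": 0, "dz": 4, "roll": 0}, {"claw": -1, "dx": 0, "dy": 0, "dz": 4, "roll": 0}, {"claw": -1, "dx": 0, "dy": 0, "dz": 4, "roll": 0}]}}

```text
clock: 29.37
tcp_pos: [0.448, -0.2523, 0.0683]
eef_rot: [1.527, 2.745, -0.001]
force: [-2.2, 0.4, 7.7]
grip_width: 0.001
grip_force: 4.3
```

```bash
python3 -c "
from h import *
case()"
```

```text
case x,y [-70.4  -0.5] z 68.3 F [-2.2  0.4  7.7] t 29.3667
```

{"api": "drive_tool", "payload": {"targets": [{"claw": -1, "dx": 0, "dy": 0, "dz": 0.5, "roll": 0}, {"claw": -1, "dx": 0, "dy": 0, "dz": 1, "roll": 0}, {"claw": -1, "dx": 0, "dy": 0, "dz": 1.4, "roll": 0}, {"claw": -1, "dx": 0, "dy": 0, "dz": 1.8, "roll": 0}, {"claw": -1, "dx": 0, "dy": 0, "dz": 2.2, "roll": 0}, {"claw": -1, "dx": 0, "dy": 0, "dz": 2.2, "roll": 0}, {"claw": -1, "dx": 0, "dy": 0, "dz": 2.2, "roll": 0}, {"claw": -1, "dx": 0, "dy": 0, "dz": 2.2, "roll": 0}]}}

```text
clock: 30.03
tcp_pos: [0.4482, -0.2528, 0.0646]
eef_rot: [1.528, 2.745, 0.0]
force: [-0.4, -0.1, -0.2]
grip_width: -0.0
grip_force: 0.0
```

Force fell to zero, so the catch seems to have gone through. I'll press on to confirm the shut height of about 60.5 mm.

{"api": "drive_tool", "payload": {"targets": [{"claw": -1, "dx": 0, "dy": 0, "dz": 1, "roll": 0}, {"claw": -1, "dx": 0, "dy": 0, "dz": 2, "roll": 0}, {"claw": -1, "dx": 0, "dy": 0, "dz": 3, "roll": 0}, {"claw": -1, "dx": 0, "dy": 0, "dz": 4, "roll": 0}, {"claw": -1, "dx": 0, "dy": 0, "dz": 5, "roll": 0}, {"claw": -1, "dx": 0, "dy": 0, "dz": 6, "roll": 0}, {"claw": -1, "dx": 0, "dy": 0, "dz": 6.5, "roll": 0}, {"claw": -1, "dx": 0, "dy": 0, "dz": 6.5, "roll": 0}]}}

```text
clock: 30.7
tcp_pos: [0.4479, -0.2524, 0.0602]
eef_rot: [1.527, 2.745, -0.003]
force: [-4.2, 2.6, 16.5]
grip_width: 0.004
grip_force: 8.5
```

{"api": "drive_tool", "payload": {"targets": [{"claw": -1, "dx": 0, "dy": 0, "dz": 1, "roll": 0}, {"claw": -1, "dx": 0, "dy": 0, "dz": 1, "roll": 0}, {"claw": -1, "dx": 0, "dy": 0, "dz": 1, "roll": 0}, {"claw": -1, "dx": 0, "dy": 0, "dz": 0, "roll": 0}, {"claw": -1, "dx": 0, "dy": 0, "dz": -2, "roll": 0}, {"claw": -1, "dx": 0, "dy": 0, "dz": -3, "roll": 0}, {"claw": -1, "dx": 0, "dy": 0, "dz": -3.5, "roll": 0}, {"claw": -1, "dx": 0, "dy": 0, "dz": -3.5, "roll": 0}]}}

```text
clock: 31.37
tcp_pos: [0.4479, -0.2525, 0.0614]
eef_rot: [-1.528, -2.745, -0.0]
force: [-0.2, -0.1, 0.2]
grip_width: -0.002
grip_force: 0.0
```

The lid is firm at 60.2 mm and stays down when I unload, so it is shut and caught. Retreat and check the rest.

{"api": "drive_tool", "payload": {"targets": [{"claw": -1, "dx": 0, "dy": 0, "dz": -15, "roll": 0}, {"claw": -1, "dx": 0, "dy": 0, "dz": -45, "roll": 0}, {"claw": -1, "dx": 0, "dy": 0, "dz": -80, "roll": 0}, {"claw": -1, "dx": 0, "dy": 0, "dz": -115, "roll": 0}, {"claw": -1, "dx": 0, "dy": 0, "dz": -140, "roll": 0}, {"claw": -1, "dx": 0, "dy": 0, "dz": -150, "roll": 0}, {"claw": -1, "dx": 0, "dy": 0, "dz": -150, "roll": 0}, {"claw": -1, "dx": 0, "dy": 0, "dz": -150, "roll": 0}]}}

```text
clock: 32.03
tcp_pos: [0.4473, -0.2525, 0.2108]
eef_rot: [-1.527, -2.744, 0.001]
force: [-0.0, 0.0, -0.5]
grip_width: 0.004
grip_force: 0.0
```

```bash
python3 -c "
from h import *
case(); blocks('side','pics/s4.png')
a=cv2.imread('pics/side0.png');b=cv2.imread('pics/s4.png')
d=(cv2.absdiff(a,b).max(2)>60).astype(np.uint8)
for c in cv2.findContours(cv2.morphologyEx(d,cv2.MORPH_OPEN,np.ones((3,3))),0,2)[0]:
  if cv2.contourArea(c)>40: print('changed',cv2.boundingRect(c))"
```

```text
case x,y [-70.7  -1.3] z 210.8 F [-0.   0.  -0.5] t 32.0333
(336, 313, 63, 25) [465. 193.] [129.  58.] 4.4
(275, 249, 57, 29) [630.  33.] [ 58. 128.] 80.1
(335, 156, 87, 47) [ 484. -340.] [198. 169.] 31.3
changed (238, 340, 47, 32)
changed (243, 327, 16, 9)
changed (265, 323, 11, 9)
changed (416, 270, 6, 30)
changed (359, 253, 20, 9)
changed (382, 250, 33, 34)
changed (522, 243, 42, 23)
changed (407, 207, 10, 7)
changed (328, 117, 86, 90)
changed (366, 116, 21, 13)
changed (483, 40, 8, 19)
changed (492, 24, 22, 13)
changed (395, 10, 27, 28)
changed (422, 8, 33, 9)
changed (580, 0, 15, 10)
changed (493, 0, 27, 5)
changed (405, 0, 58, 8)
```

```bash
python3 -c "
from h import *
for f in ('side0','s4'):
  im=cv2.imread(f'pics/{f}.png');m=cv2.inRange(cv2.cvtColor(im,cv2.COLOR_BGR2HSV),(8,140,110),(16,255,255))[285:330,395:425]
  ys,xs=np.nonzero(m);print(f,len(xs),xs.mean()+395,ys.mean()+285)
  print([tuple(im[y,x]) for y,x in ((265,408),(275,409),(275,418),(285,418),(260,395),(276,395))])"
```

```text
side0 0 nan nan
[(np.uint8(226), np.uint8(223), np.uint8(222)), (np.uint8(225), np.uint8(223), np.uint8(222)), (np.uint8(125), np.uint8(146), np.uint8(169)), (np.uint8(118), np.uint8(139), np.uint8(161)), (np.uint8(113), np.uint8(146), np.uint8(174)), (np.uint8(134), np.uint8(149), np.uint8(163))]
s4 0 nan nan
[(np.uint8(132), np.uint8(131), np.uint8(131)), (np.uint8(131), np.uint8(130), np.uint8(130)), (np.uint8(80), np.uint8(92), np.uint8(105)), (np.uint8(77), np.uint8(89), np.uint8(100)), (np.uint8(133), np.uint8(145), np.uint8(157)), (np.uint8(85), np.uint8(94), np.uint8(102))]<string>:5: RuntimeWarning: Mean of empty slice.
  ret = ret.dtype.type(ret / rcount)
```

The screwdriver shaft is in the same place as before, only shadowed, and the two worn blocks, the offcut and the rest are unmoved. Handing in.

```bash
python3 -c "
from rig import robot
print(robot.sign_off())"
```

```text
the job is handed in; nothing more can be done
None
```

The two steady blocks are in the case wells and the lid is shut and caught; the two rocking blocks and the other things stand where they were, and I handed the job in at about 32 s (result not reported).

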